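# Stir the deburring tub and clear the brush off it

## Task

Take the brush off the deburring tub and lay it flat, bristles up, in the middle of the green mat. Then take the stirrer from its leaning rest and, with its head riding lightly on the tub's floor so that the bowl sinks a little on its springs but never nears bottoming out, stir the beads anticlockwise (seen from above) until the orange bead has come to the yellow mark and has then gone once more right round the column, leaving it at the mark. Put the stirrer back home in its rest; all beads stay in the tub, untouched by the gripper's fingers, and the other things on the bench stay undisturbed.

Things in the scene. Friction and masses are not known exactly. Their poses are not given: they have to be found in the camera images.
- tub: Deburring tub; origin on the bench under its centre. Fixed grey foot (radius 82, 14 high); on springs above it a blue bowl: outer radius 72, inner 66 (floor) to 68 (rim); inner floor 40 and rim 104 above the bench. Centre column radius 26, top 86 above the bench: the beads lie in the ring channel around it. Yellow mark (tab on the rim, stripe inside) on the tub's -x side. All mm.
- bowl (a joint): How far the bowl has sunk on its springs (m): 0 at rest, 0.014 bottomed out; the first movement takes about 1.5 to 3 N of downward force, then 0.4 N more per mm.
- brush: Bench brush lying across the tub's rim: flat wooden back 190 x 34 x 16 mm (long along its x), black bristles pointing up, 22 mm high, on the part of the back from x = 29 to 91 mm. Origin: centre of the back's underside. 90 g.
- mat: Green mat fixed on the bench, 220 (x) x 130 (y) x 4 mm; origin: centre of its underside.
- rest: Fixed steel rest; origin on the bench under its foot plate (160 x 90 x 8 mm). A channel, open to its upper (+x) side, leans 0.6 rad back from vertical towards the rest's -x: back plate 115 mm long, 44 wide; side walls 80 mm long, 36 apart inside, 24 high; end stop at the lower end.
- rest_seat (a point): Where the centre of the stirrer's foot lies when it is home against the end stop of the rest (50, 0, 26 mm in the rest's frame).
- rest_top (a point): Where the top end of the stirrer lies when it is home in the rest (178 mm from rest_seat, up the lean).
- stirrer: Stirrer, 178 mm long, 150 g, leaning in the rest; origin: centre of its foot's end face, z along it to the handle. Black round head radius 13 mm, z = 0 to 32; steel rod radius 8 to z = 95; red square handle 26 x 26 mm (sides along x, y), z = 95 to 178. In the rest the handle stands clear of the channel above z = 115 mm.
- stirrer_top (a point): Centre of the handle's top end (z = 178 mm of the stirrer).
- bead_orange: The orange bead: stout cylinder 28 mm dia x 22 mm high, 25 g, standing on the bowl's floor; origin at its middle, z along its axis.
- bead_1: A white bead: stout cylinder 28 mm dia x 22 mm high, 25 g, standing on the bowl's floor; origin at its middle, z along its axis.
- bead_2: A white bead: stout cylinder 28 mm dia x 22 mm high, 25 g, standing on the bowl's floor; origin at its middle, z along its axis.
- bead_3: A white bead: stout cylinder 28 mm dia x 22 mm high, 25 g, standing on the bowl's floor; origin at its middle, z along its axis.
- bead_4: A white bead: stout cylinder 28 mm dia x 22 mm high, 25 g, standing on the bowl's floor; origin at its middle, z along its axis.
- bead_5: A white bead: stout cylinder 28 mm dia x 22 mm high, 25 g, standing on the bowl's floor; origin at its middle, z along its axis.
- oil: White plastic oil bottle with red cap, 56 mm dia, 150 mm high, loose; origin: centre of its underside. To be left alone.
- mug: Blue mug, 80 mm dia, 95 mm high, loose; origin: centre of its underside. To be left alone.
- hammer: Hammer lying on the bench, loose; handle to its -x. To be left alone.
- jar: Amber jar with steel cap, 72 mm dia, 90 mm high, loose; origin: centre of its underside. To be left alone.
- padlock: Big brass padlock lying flat, 50 x 60 x 28 mm with a steel shackle to its +x, loose; origin: centre of its underside. To be left alone.
Not all that is in view belongs to the job. There is more than one size of the stirrer; the job needs the middle-sized.

How it is judged:
By the outcome, as a careful person would: the job done as asked, in the order asked, and still so for the second after the job is handed in, with the robot touching nothing.
It also fails if it takes over 72 s, if anything falls off the work surface, if the arm or the gripper's body presses on something with over 40 N, if the wrist force passes 120 N, or if a joint passes its speed limit or range.

## Robot

A 6-joint arm with a two-finger parallel gripper is mounted at the origin on the work surface. World frame = base frame: x ahead of the robot, y to its left, z up, the work surface at z = 0. Lengths are in m, angles in rad, forces in N, time in s.
With the tool pointing down it reaches from about 0.325 to 0.875 m from the base axis. Payload 4.4 kg.
Tool frame: the origin (TCP) lies at the very end of the fingers, on their centre line; the grasp point (between the pads) lies 19 mm behind it (robot.grasp_offset is the z of the grasp point in the tool frame, in m); z points along the fingers, y is the line along which they close (so a half turn about z gives the same grasp; the last joint's range is limited). The gripper opens to 85 mm and grips with 20 to 120 N. Pads are 22 mm wide; open, the fingers measure 114 mm over their backs; the gripper's body (76 mm by 85 mm) begins 54 mm behind the grasp point. The pads swing forward as they close: fully open they stand 13 mm farther back than shut.
Start: joints at [1.093, 0.207, 1.542, -0, 1.393, -0.15], TCP at [0.185, 0.545, 0.231] pointing down, gripper open.
Joint ranges: [-2.73, 2.73], [-0.86, 2.22], [0.23, 2.46], [-1.11, 4.25], [0.08, 2.63], [-2.82, 2.82]. Speed limits (rad/s): [2.79, 2.79, 3.14, 3.14, 3.14, 3.14].

## Interface

Orientations are given as a rotation vector (axis times angle).
In Python, from station import robot, viewer, job, finder gives the robot as it stands.
- The arm moves only by the tool servo_tool, never from a script. Its argument "commands" is a list of rows, each a list of 3 entries, a list of its own where there are three numbers: the shift along the tool's x, y, z in cm, then the turn, a rotation vector about the tool's x, y, z in units of 6 degrees (1.0 is 6 degrees), then the finger opening in cm, from 0 to 8.54. A call has 1 to 12 rows; each row is the pose to reach, as a shift and turn from the pose commanded when the call began, along the tool's axes at that moment; what a row does not reach only later rows make up. A row lasts 1/8 s, in which the tool goes at most 62.5 mm and 10.7 degrees, less where a joint would pass 70% of its speed; a pose out of reach is approached as far as the arm can. A call with a gripper value outside its range is refused whole. The fingers move at their own pace and stop on an object; "force" is the grip in N (left out, the last holds). Time passes only in rows, so rows that repeat a pose let the fingers close. It gives the time, the measured TCP pose, the force, the opening and the grip force at its end, in the units of the state.
- robot.observe(): the state, without advancing time (a new reading comes with each control period).
- viewer.snapshot(name): name is "scene" or "top" or "wrist"; returns the picture (400x640x3 uint8, red, green, blue); there is no depth.
- viewer.camera_params(name): a dict with "fx", "fy", "cx", "cy" (pixels), "rvec" (rotation vector, rad) and "tvec" (3), from world to camera coordinates, as OpenCV has them. Camera axes: x right, y down, z forward; pixel columns grow to the right and rows downward; lengths in m; the calibration is good to about 2 mm. A picture is of the moment at which its call begins: read the wrist's pose just before it. camera_params takes no time and is no camera call; for the wrist camera it gives the pose at the moment of the call.
- job.close_job(): hands the job in; it is judged then, once.
Trained networks look in the newest picture that a camera, given by its name, has taken for a name from the list of things; names that differ only in an ending like _2 or _b are one class to them, and where a whole thing is asked for, a point or a joint stands for the part that bears it (a point fixed in the world has none). Each returns a list of dicts, best first, with "score" (0 to 1); they miss things now and then, are a little off and sometimes report something else, mostly with a low value. They report only what shows in the picture. A call takes as long as a camera call. They do not tell look-alikes from the thing itself.
- finder.recognise(camera, query): "bbox" ([left, top, width, height] in pixels, round what is visible of it).
- finder.silhouettes(camera, query): "region" (400x640 bool, what is visible of it) and "bbox" ([left, top, width, height] in pixels, round what is visible of it).
The state is a dict: "time": time; "joint_pos": joint angles; "dq": joint speeds; "joint_torque": joint torques, N m; "eef_pos": TCP position; "tcp_rot": TCP orientation; "contact_force": force on the tool from outside, world axes, zero at the start; "ft_torque": the same for the moment, N m; "finger_gap": finger opening in m; "finger_force": force on a finger pad.
Only numpy, scipy, OpenCV 4.12 (cv2) and the standard library are available. Lean on these libraries where they do the work, as an engineer would, in place of code of your own. Each camera call takes 0.05 s, during which the arm holds its last target. There are 200 camera calls.

## Working session

There is one attempt and no reset: what is moved stays moved. The work goes in short steps, Python scripts to look and compute and a tool call to move; the robot and the scene stay as the last step left them, time stands still between calls to the robot, and variables do not carry over. Pictures are saved under pics/ and viewed, at most 13 in all, crops included, and the job is handed in when it is done.

Besides the shell and the picture viewer there is one more tool, called after "Emit:" as name([rows], argument=value, ...), one row to a line, values as JSON. servo_tool: Moves the arm, as the interface text tells. Its arguments: {"type":"object","properties":{"commands":{"type":"array"},"force":{"type":"number"}},"required":["commands"]}

```bash
ls; mkdir -p pics
python3 - <<'E'
from station import robot, viewer, job, finder
import cv2,numpy as np
print(robot.observe())
for n in("scene","top"):
    im=viewer.snapshot(n); cv2.imwrite(f"pics/{n}0.png",im[:,:,::-1]); print(n,viewer.camera_params(n))
    for q in["tub","brush","mat","rest","stirrer","bead_orange","bead_1"]:
        print(q,[(round(d['score'],2),d['bbox']) for d in finder.recognise(n,q)])
print(robot.observe()['time'])
E
```

```text
pics
{'time': 0.0, 'joint_pos': array([ 1.09349238e+00,  2.07442584e-01,  1.54298001e+00,  6.91013185e-07,
        1.39348750e+00, -1.50507293e-01]), 'dq': array([-0.0001046 ,  0.00075013,  0.00127682, -0.00025379,  0.00063854,
       -0.00012956]), 'joint_torque': array([ 1.44254136e-03, -3.83049738e+01, -2.91589236e+01, -5.61274351e-05,
        1.08595518e-02, -1.52330483e-05]), 'eef_pos': array([0.18424026, 0.54387619, 0.23010058]), 'tcp_rot': array([-0.51093317, -3.09903858,  0.00346122]), 'contact_force': array([-0.1343614, -0.277106 ,  0.0487222]), 'ft_torque': array([-0.01814834,  0.06538303,  0.02223186]), 'finger_force': 0.0, 'finger_gap': 0.08537823760706996}
scene {'fx': 468.2511465387211, 'fy': 468.2511465387211, 'cx': 316.98514179358784, 'cy': 201.00517052399655, 'rvec': array([ 1.8227632 ,  1.61730719, -0.70724063]), 'tvec': array([-0.06308503, -0.28193896,  1.90568826])}
tub [(0.61, [273.2, 190.2, 53.6, 56.6])]
brush [(0.97, [274.2, 188.0, 60.9, 28.0])]
mat [(0.91, [374.5, 194.7, 65.4, 52.0])]
rest [(0.81, [204.1, 197.3, 37.4, 50.3])]
stirrer [(0.88, [217.2, 176.3, 9.6
[... 180 characters left out ...]
5.11437416742575, 'cx': 322.6664258420059, 'cy': 201.58221094287433, 'rvec': array([ 2.16882178, -2.17977823,  0.09571862]), 'tvec': array([-0.02230135,  0.54106533,  1.29488752])}
tub [(0.63, [306.0, 175.2, 47.3, 49.8])]
brush [(0.96, [295.9, 177.6, 60.0, 40.8]), (0.69, [200.9, 169.3, 46.0, 73.6])]
mat [(0.96, [196.3, 170.6, 52.2, 71.9]), (0.34, [447.5, 214.5, 48.1, 78.3])]
rest [(0.58, [391.9, 186.0, 30.0, 50.3]), (0.32, [268.7, 120.3, 16.0, 27.5])]
stirrer [(0.8, [406.5, 193.4, 16.7, 38.0]), (0.69, [366.9, 266.8, 64.7, 71.0]), (0.59, [436.0, 168.4, 38.0, 17.0])]
bead_orange [(0.54, [196.7, 170.1, 50.1, 72.0]), (0.52, [319.6, 181.7, 4.5, 8.4])]
bead_1 [(0.53, [316.6, 210.0, 6.6, 4.0])]
0.8
```

Run:
```python
import cv2
a=cv2.imread("pics/top0.png")[110:350,180:500]; cv2.imwrite("pics/top0c.png",cv2.resize(a,(800,600),interpolation=cv2.INTER_CUBIC))
b=cv2.imread("pics/scene0.png")[120:300,130:450]; cv2.imwrite("pics/scene0c.png",cv2.resize(b,(800,450),interpolation=cv2.INTER_CUBIC))
```

```text
(no output)
```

View pics/top0c.png

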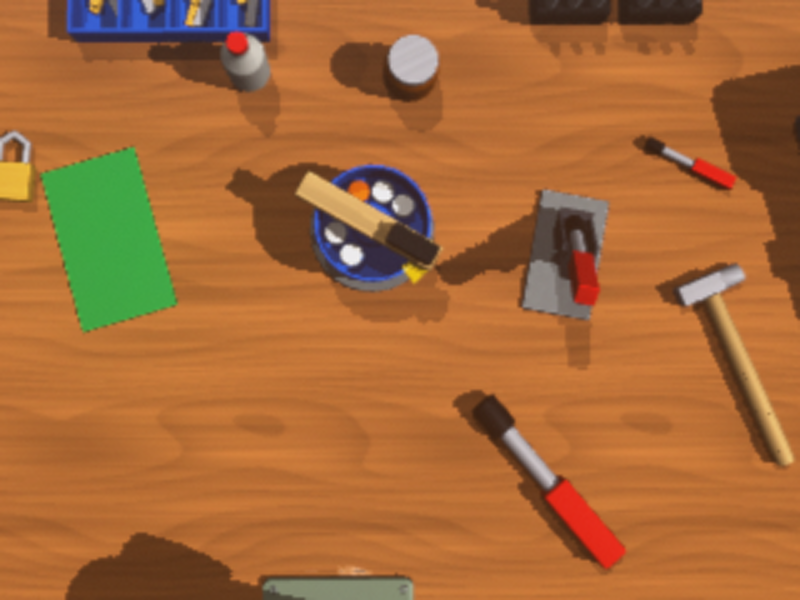

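View pics/scene0c.png

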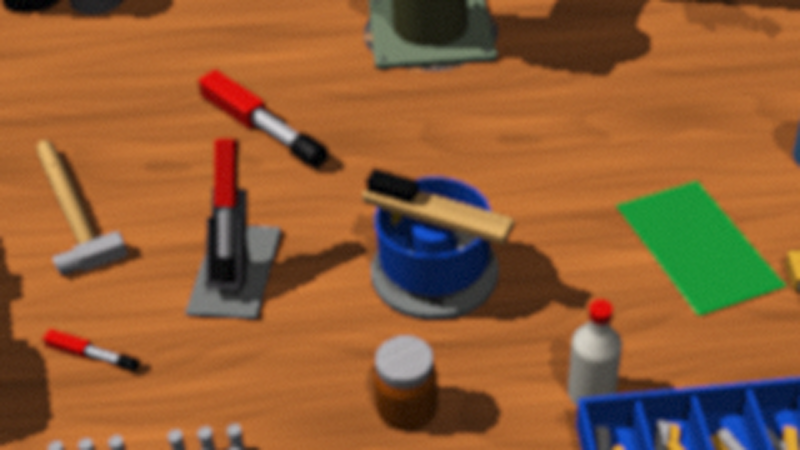

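```bash
cat > h.py <<'E'
from station import robot, viewer, job, finder
import cv2,numpy as np,json
from scipy.spatial.transform import Rotation as R
np.set_printoptions(precision=4,suppress=True)
def cam(n):
    p=viewer.camera_params(n); return p,np.array([[p['fx'],0,p['cx']],[0,p['fy'],p['cy']],[0,0,1]])
def ray(p,uv,z):
    "pixels -> world at height z"
    M=R.from_rotvec(p['rvec']).as_matrix(); c=-M.T@p['tvec']
    uv=np.atleast_2d(uv).astype(float)
    d=np.c_[(uv[:,0]-p['cx'])/p['fx'],(uv[:,1]-p['cy'])/p['fy'],np.ones(len(uv))]@M
    return c+d*((z-c[2])/d[:,2])[:,None]
def proj(p,X):
    K=np.array([[p['fx'],0,p['cx']],[0,p['fy'],p['cy']],[0,0,1]])
    return cv2.projectPoints(np.atleast_2d(X).astype(float),p['rvec'],p['tvec'],K,None)[0][:,0]
def snap(n,f=None):
    p=viewer.camera_params(n); im=viewer.snapshot(n)
    if f: cv2.imwrite(f"pics/{f}.png",im[:,:,::-1])
    return p,im
def down(a):
    "tool pointing down, tool y along world heading a (mod pi)"
    y=np.array([np.cos(a),np.sin(a),0]);z=np.array([0,0,-1.]);return np.c_[np.cross(y,z),y,z]
def to(pos,M,base=None):
    "shift cm, turn units from the current pose (or base=(pos,M)) to target"
    if base is None:
        s=robot.observe(); base=(s['eef_pos'],R.from_rotvec(s['tcp_rot']).as_matrix())
    P0,M0=base
    return np.round(M0.T@(np.array(pos)-P0)*100,2),np.round(R.from_matrix(M0.T@M).as_rotvec()/np.radians(6),2)
def mask(im,c):
    h=cv2.cvtColor(im,cv2.COLOR_RGB2HSV);H,S,V=[h[...,i].astype(int) for i in range(3)]
    return {'green':(abs(H-60)<12)&(S>150),'orange':(H>4)&(H<14)&(S>225)&(V>180),'yellow':(abs(H-27)<5)&(S>180)&(V>150),
      'red':((H<4)|(H>176))&(S>200)&(V>120),'blue':(abs(H-117)<12)&(S>150)}[c]
E
python3 - <<'E'
from h import *
im=cv2.imread("pics/top0.png")[:,:,::-1].copy(); p=viewer.camera_params("top")
g=np.argwhere(mask(im,'green')&(np.arange(640)<260)[None])[:,::-1]
r=cv2.minAreaRect(ray(p,g,.004)[:,:2].astype(np.float32));print('mat',r)
f=lambda x,y:(180+x/2.5-.3,110+y/2.5-.3)
for n,x,y,z in[('tub',374,223,.104),('mark',415,272,.104),('brushL1',310,173,.12),('brushL2',297,195,.12),('brushR1',440,245,.12),('brushR2',427,268,.12),
 ('plate',541,190,.008),('plate',608,203,.008),('plate',590,320,.008),('plate',522,305,.008),('top',587,290,.17),('orange',359,190,.062)]:
    print(n,ray(p,f(x,y),z)[0])
E
```

```text
mat ((0.5323420166969299, 0.30439257621765137), (0.21478530764579773, 0.12713328003883362), 15.870173454284668)
tub [ 0.5419 -0.0455  0.104 ]
mark [ 0.4816 -0.0951  0.104 ]
brushL1 [0.6017 0.032  0.12  ]
brushL2 [0.5749 0.0478 0.12  ]
brushR1 [ 0.5133 -0.1247  0.12  ]
brushR2 [ 0.4856 -0.1087  0.12  ]
plate [ 0.5939 -0.2681  0.008 ]
plate [ 0.5761 -0.3562  0.008 ]
plate [ 0.4223 -0.3285  0.008 ]
plate [ 0.4423 -0.24    0.008 ]
top [ 0.4567 -0.2893  0.17  ]
orange [ 0.5882 -0.0274  0.062 ]
```

Run:
```python
from h import *
s=robot.observe();M=R.from_rotvec(s['tcp_rot']).as_matrix();print(np.degrees(np.arctan2(M[1,1],M[0,1])),s['joint_pos'])
for a in(-29.6,150.4): print(to([.544,-.038,.25],down(np.radians(a))))
```

```text
71.27838859033449 [ 1.0935  0.2066  1.5415 -0.      1.3935 -0.1505]
(array([-52.74, -43.64,  -1.87]), array([ 0.  , -0.  , 16.81]))
(array([-52.74, -43.64,  -1.87]), array([  0.  ,   0.  , -13.19]))
```

Emit:
servo_tool([
  [[-5.3, -4.4, -1.9], [0, 0, 1.7], 6],
  [[-10.6, -8.8, -1.9], [0, 0, 3.4], 6],
  [[-16, -13.2, -1.9], [0, 0, 5], 6],
  [[-21.2, -17.5, -1.9], [0, 0, 6.7], 6],
  [[-26.4, -21.8, -1.9], [0, 0, 8.4], 6],
  [[-31.7, -26.2, -1.9], [0, 0, 10.1], 6],
  [[-37, -30.6, -1.9], [0, 0, 11.8], 6],
  [[-42.2, -35, -1.9], [0, 0, 13.5], 6],
  [[-47.5, -39.3, -1.9], [0, 0, 15.2], 6],
  [[-52.7, -43.6, -1.9], [0, 0, 16.8], 6],
  [[-52.7, -43.6, -1.9], [0, 0, 16.8], 6],
  [[-52.7, -43.6, -1.9], [0, 0, 16.8], 6],
], force=40)

```text
time: 2.3
eef_pos: [0.5453, -0.0414, 0.25]
tcp_rot: [2.718, 1.574, -0.0]
contact_force: [-0.6, 0.7, 0.5]
finger_gap: 0.0595
finger_force: 0.0
```

Run:
```python
from h import *
s=robot.observe();print(s['eef_pos'],s['time'],s['finger_gap'])
p,im=snap('wrist','w1');print(p)
for q in('brush','tub'):print(q,[(d['score'],d['bbox']) for d in finder.recognise('wrist',q)])
```

```text
[ 0.5453 -0.0414  0.25  ] 2.3 0.05951719115070031
{'fx': 306.6507781833994, 'fy': 306.6507781833994, 'cx': 323.96712365648796, 'cy': 202.63480096232936, 'rvec': array([-2.7599,  0.7357,  0.1071]), 'tvec': array([-0.4943,  0.1816,  0.4631])}
brush [(0.76, [302.0, 83.9, 40.1, 205.6])]
tub [(0.76, [250.3, 109.2, 145.3, 163.9]), (0.65, [284.1, 136.1, 21.6, 27.3])]
```

View pics/w1.png

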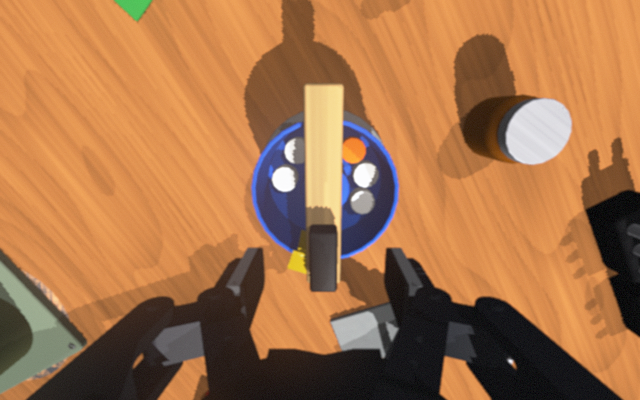

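Run:
```python
from h import *
from scipy.optimize import least_squares
im=cv2.imread("pics/w1.png")[:,:,::-1].copy(); p=viewer.camera_params("wrist")
b=mask(im,'blue'); b[:,:240]=0;b[:,410:]=0;b[:100]=0
pts=[]
for v in range(150,262,4):
    u=np.flatnonzero(b[v]); pts+=[(u[0],v),(u[-1]+1,v)]
for u in range(262,300,4): v=np.flatnonzero(b[:,u]); pts.append((u,v[-1]+1))
W=ray(p,pts,.104)[:,:2]
f=least_squares(lambda q:np.hypot(*(W-q[:2]).T)-q[2],[.542,-.045,.072],loss='soft_l1',f_scale=.001);print('tub',f.x,np.abs(f.fun).mean())
y=np.argwhere(mask(im,'yellow')&(np.arange(400)>240)[:,None]&(np.abs(np.arange(640)-300)<25)[None])[:,::-1]
print(len(y),y.mean(0)); m=ray(p,y.mean(0),.105)[0,:2];print('mark',m,np.degrees(np.arctan2(*(m-f.x[:2])[::-1])))
B=ray(p,[(305,84.5),(343.5,84.5),(341.5,282)],.12);print('brush',B[:,:2],np.linalg.norm(B[0]-B[1]))
e=(B[0]+B[1])/2; d=B[2]-B[1]; d/=np.linalg.norm(d); print('len',np.linalg.norm(B[2]-B[1]),'org',e+d*.095,np.degrees(np.arctan2(d[1],d[0])))
o=np.argwhere(mask(im,'orange')&(np.arange(640)>340)[None]&(np.arange(640)<372)[None]&(np.arange(400)<170)[:,None]&(np.arange(400)>130)[:,None])[:,::-1];print(len(o),o.mean(0),ray(p,o.mean(0),.062))
# pixel of opposing wrist-view of beads
for n,uv in dict(o=(354,151),w1=(366,174),w2=(362,202),w3=(285,180),w4=(294,151)).items():
    q=ray(p,uv,.062)[0,:2]-f.x[:2]; print(n,np.hypot(*q),np.degrees(np.arctan2(q[1],q[0])))
s=robot.observe()
print(to(np.r_[(e+d*.095)[:2],.104],down(np.arctan2(d[1],d[0])+np.pi/2)))
```

```text
Traceback (most recent call last):
IndexError: index 0 is out of bounds for axis 0 with size 0
```

```bash
cat > tubfit.py <<'E'
from h import *
from scipy.optimize import least_squares
im=cv2.imread("pics/w1.png")[:,:,::-1].copy(); p=viewer.camera_params("wrist")
h=cv2.cvtColor(im,cv2.COLOR_RGB2HSV); print(h[190,390:402].tolist())
b=(abs(h[...,0].astype(int)-115)<14)&(h[...,1]>130); b[:,:240]=0;b[:,410:]=0;b[:100]=0
pts=[]
for v in range(160,256,4):
    u=np.flatnonzero(b[v])
    if len(u):pts+=[(u[0],v),(u[-1]+1,v)]
for u in range(262,290,4): v=np.flatnonzero(b[:,u]); pts.append((u,v[-1]+1))
W=ray(p,pts,.104)[:,:2]
f=least_squares(lambda q:np.hypot(*(W-q[:2]).T)-q[2],[.542,-.045,.072],loss='soft_l1',f_scale=.001);print('tub',f.x,np.abs(f.fun).mean())
y=np.argwhere(mask(im,'yellow')&(np.arange(400)>240)[:,None]&(np.abs(np.arange(640)-300)<25)[None])[:,::-1]
print(len(y),y.mean(0)); m=ray(p,y.mean(0),.105)[0,:2];print('mark',m,np.degrees(np.arctan2(*(m-f.x[:2])[::-1])))
B=ray(p,[(305,84.5),(343.5,84.5),(341.5,282)],.12);print('brush',B[:,:2],np.linalg.norm(B[0]-B[1]))
e=(B[0]+B[1])/2; d=B[2]-B[1]; d/=np.linalg.norm(d); print('len',np.linalg.norm(B[2]-B[1]),'org',e+d*.095,np.degrees(np.arctan2(d[1],d[0])))
for n,uv in dict(o=(354,151),w1=(366,174),w2=(362,202),w3=(285,180),w4=(294,151)).items():
    q=ray(p,uv,.062)[0,:2]-f.x[:2]; print(n,np.hypot(*q),np.degrees(np.arctan2(q[1],q[0])))
print(to(np.r_[(e+d*.095)[:2],.104],down(np.arctan2(d[1],d[0])+np.pi/2)))
E
python3 tubfit.py
```

```text
[[129, 75, 68], [132, 71, 65], [132, 69, 63], [122, 107, 86], [114, 160, 148], [111, 182, 214], [111, 185, 239], [116, 140, 239], [137, 83, 196], [5, 102, 210], [13, 160, 220], [13, 161, 218]]
tub [ 0.5417 -0.0422  0.0703] 0.0003611754729522382
272 [297.1912 261.875 ]
mark [ 0.4808 -0.0914] -141.0593610999325
brush [[ 0.5754  0.0513]
 [ 0.6031  0.0356]
 [ 0.5131 -0.1263]] 0.03189180806351375
len 0.18525925880928049 org [ 0.5431 -0.0396  0.12  ] -119.08435721589686
o 0.04740297420064829 19.66145564175078
w1 0.046098173584552586 -15.797870845330161
w2 0.0465410394550592 -56.27001282254136
w3 0.04405212405155996 144.98375861847825
w4 0.04878853674350178 103.17183969232416
(array([-0.24,  0.14, 14.6 ]), array([-0.01, -0.  , -0.07]))
```

Emit:
servo_tool([
  [[-0.2, 0.1, 5], [0, 0, 0], 6],
  [[-0.2, 0.1, 10], [0, 0, 0], 6],
  [[-0.2, 0.1, 13.5], [0, 0, 0], 6],
  [[-0.2, 0.1, 14.6], [0, 0, 0], 6],
  [[-0.2, 0.1, 14.6], [0, 0, 0], 6],
  [[-0.2, 0.1, 14.6], [0, 0, 0], 2.5],
  [[-0.2, 0.1, 14.6], [0, 0, 0], 2.5],
  [[-0.2, 0.1, 14.6], [0, 0, 0], 2.5],
  [[-0.2, 0.1, 14.6], [0, 0, 0], 2.5],
  [[-0.2, 0.1, 12], [0, 0, 0], 2.5],
  [[-0.2, 0.1, 7], [0, 0, 0], 2.5],
  [[-0.2, 0.1, 7], [0, 0, 0], 2.5],
], force=40)

```text
time: 3.95
eef_pos: [0.5466, -0.0406, 0.1847]
tcp_rot: [2.709, 1.579, 0.01]
contact_force: [0.2, -0.7, -0.6]
finger_gap: 0.0327
finger_force: 43.8
```

Run:
```python
from h import *
s=robot.observe();print(s['eef_pos'],s['time'],s['finger_gap'])
a=np.radians(15.87)
print(to([.5323,.3044,.12],down(a-np.pi/2)),to([.5323,.3044,.12],down(a+np.pi/2)))
p,im=snap('wrist','w2'); p2,im2=snap('top','t2')
cv2.imwrite('pics/w2t.png',np.vstack([im[60:300,140:540],cv2.resize(im2[150:260,190:440],(400,176))])[:,:,::-1])
```

```text
[ 0.5466 -0.0406  0.1847] 3.95 0.03274679832410916
(array([ 29.3 , -18.3 ,   6.38]), array([ 0.07, -0.05,  7.43])) (array([ 29.3 , -18.3 ,   6.38]), array([  0.06,   0.09, -22.57]))
```

View pics/w2t.png

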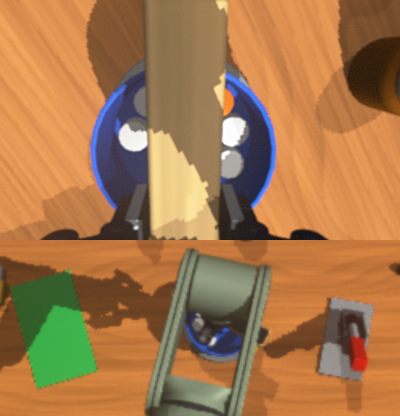

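Emit:
servo_tool([
  [[4.3, -2.6, 0], [0, 0, 1.1], 2.5],
  [[8.5, -5.2, 0], [0, 0, 2.2], 2.5],
  [[12.6, -7.8, 0], [0, 0, 3.2], 2.5],
  [[16.8, -10.4, 0], [0, 0, 4.3], 2.5],
  [[21, -13.1, 2], [0, 0, 5.4], 2.5],
  [[25.2, -15.7, 4], [0, 0, 6.4], 2.5],
  [[29.3, -18.3, 7], [0, 0, 7.4], 2.5],
  [[29.3, -18.3, 11], [0, 0, 7.4], 2.5],
  [[29.3, -18.3, 15], [0, 0, 7.4], 2.5],
  [[29.3, -18.3, 15], [0, 0, 7.4], 2.5],
  [[29.3, -18.3, 15], [0, 0, 7.4], 2.5],
])

```text
time: 5.42
eef_pos: [0.5287, 0.3051, 0.0303]
tcp_rot: [3.111, 0.439, -0.001]
contact_force: [0.4, -0.3, 0.8]
finger_gap: 0.0329
finger_force: 43.8
```

Run:
```python
from h import *
s=robot.observe();print(s['eef_pos'],s['time'],s['finger_gap'],s['contact_force'])
a=np.radians(15.87);print(to([.5323,.3044,.004],down(a-np.pi/2)))
p,im=snap('scene'); p1,im1=snap('top')
for n,q,i in(('top',p1,im1),('scene',p,im)):
  print(n,[(d['score'],d['bbox']) for d in finder.recognise(n,'brush')])
cv2.imwrite('pics/s3.png',np.vstack([cv2.resize(im[150:260,250:450],(600,330)),cv2.resize(im1[150:240,180:360],(540,270))[:, :600] if 0 else cv2.resize(im1[150:240,180:360],(600,270))])[:,:,::-1])
```

```text
[0.5287 0.3051 0.0303] 5.425 0.032935843211973084 [ 0.4059 -0.3331  0.8238]
(array([0.32, 0.17, 2.63]), array([0.  , 0.01, 0.03]))
top [(0.54, [208.6, 174.2, 23.7, 61.0])]
scene [(0.68, [394.3, 187.8, 38.3, 42.0]), (0.4, [281.1, 255.5, 26.2, 36.1])]
```

View pics/s3.png

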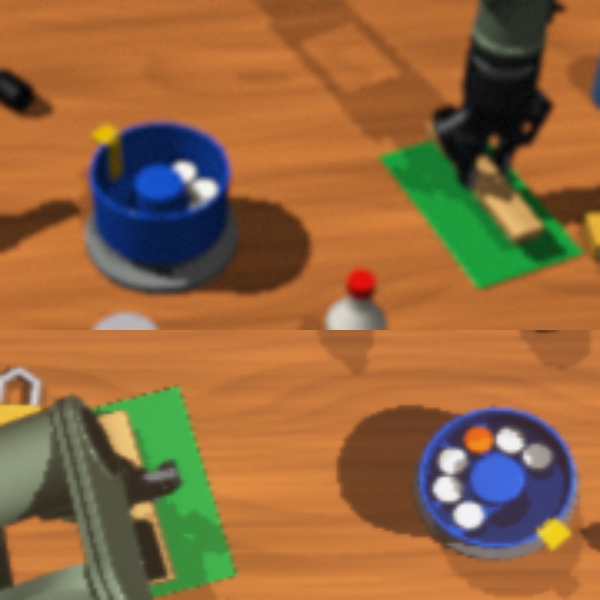

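Emit:
servo_tool([
  [[0.3, 0.1, 1.2], [0, 0, 0], 2.5],
  [[0.3, 0.1, 2.2], [0, 0, 0], 2.5],
  [[0.3, 0.1, 2.6], [0, 0, 0], 2.5],
  [[0.3, 0.1, 2.6], [0, 0, 0], 2.5],
])

```text
time: 6.12
eef_pos: [0.532, 0.3052, 0.0065]
tcp_rot: [3.111, 0.438, -0.002]
contact_force: [-5.8, -3.2, 16.5]
finger_gap: 0.0327
finger_force: 46.1
```

Run:
```python
from h import *
s=robot.observe();print(s['eef_pos'],s['time'],s['finger_gap'],s['contact_force'])
```

```text
[0.532  0.3052 0.0065] 6.125 0.03266018139852157 [-5.7568 -3.1704 16.4559]
```

Emit:
servo_tool([
  [[0, 0, -0.2], [0, 0, 0], 2.5],
  [[0, 0, -0.2], [0, 0, 0], 3.6],
  [[0, 0, -0.2], [0, 0, 0], 5],
  [[0, 0, -0.2], [0, 0, 0], 5.5],
  [[0, 0, -4], [0, 0, 0], 5.5],
  [[0, 0, -9], [0, 0, 0], 5.5],
  [[0, 0, -15], [0, 0, 0], 6],
  [[0, 0, -18], [0, 0, 0], 6],
  [[0, 0, -18], [0, 0, 0], 6],
])

```text
time: 7.25
eef_pos: [0.5342, 0.3062, 0.1882]
tcp_rot: [-3.109, -0.439, -0.012]
contact_force: [0.5, -0.3, -0.4]
finger_gap: 0.06
finger_force: 0.0
```

```bash
cat > chk.py <<'E'
from h import *
p,im=snap('wrist','w4')
print([(d['score'],d['bbox']) for d in finder.recognise('wrist','brush')])
g=finder.silhouettes('wrist','brush')[0]['region'];r=cv2.minAreaRect(ray(p,np.argwhere(g)[:,::-1],.02)[:,:2].astype(np.float32));print('brush',r)
E
python3 chk.py
python3 - <<'E'
from h import *
s=robot.observe();print(s['eef_pos'],s['time'])
# rest geometry, top camera, now unobstructed
p,im=snap('top','t4')
p2,im2=snap('scene','s4')
for n in('top','scene'):
  for q in('rest','stirrer'): print(n,q,[(round(d['score'],2),d['bbox']) for d in finder.recognise(n,q)])
a=cv2.resize(im[175:255,370:450],(560,560),interpolation=cv2.INTER_CUBIC)
cv2.imwrite('pics/t4c.png',a[:,:,::-1])
E
```

```text
[(0.68, [306.7, 93.7, 36.7, 182.0])]
brush ((0.5285285711288452, 0.303105890750885), (0.19616492092609406, 0.034794680774211884), 16.293304443359375)
[0.5307 0.3047 0.1822] 7.4
top rest []
top stirrer [(0.66, [436.5, 165.1, 37.5, 19.5]), (0.62, [305.7, 174.5, 44.9, 49.2]), (0.61, [367.1, 268.1, 64.5, 72.1]), (0.53, [406.9, 193.0, 15.4, 40.6]), (0.37, [316.2, 208.2, 6.3, 4.9])]
scene rest [(0.76, [205.7, 197.2, 38.8, 50.7])]
scene stirrer [(0.78, [207.5, 147.0, 52.8, 39.9]), (0.75, [146.8, 249.6, 39.7, 21.0]), (0.73, [215.9, 177.4, 10.7, 54.7])]
```

View pics/w4.png

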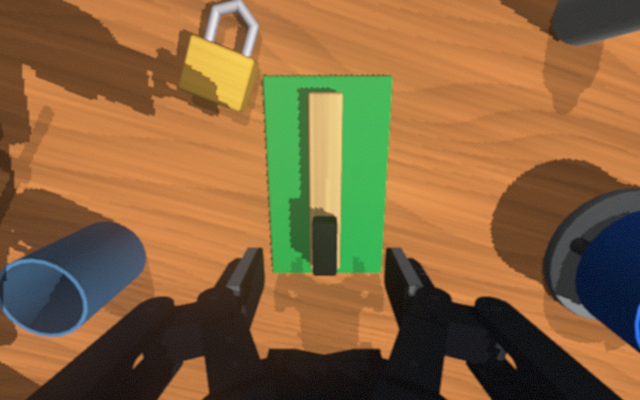

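Run:
```python
from h import *
print(to([.49,-.293,.32],down(np.radians(-100))))
```

```text
(array([-20.56,  56.32, -13.65]), array([0.01, 0.02, 4.35]))
```

Emit:
servo_tool([
  [[-2, 5.5, -5], [0, 0, 0.4], 8],
  [[-4, 11, -9], [0, 0, 0.8], 8],
  [[-6, 17, -13.6], [0, 0, 1.2], 8],
  [[-8.2, 22.5, -13.6], [0, 0, 1.7], 8],
  [[-10.3, 28.2, -13.6], [0, 0, 2.2], 8],
  [[-12.4, 34, -13.6], [0, 0, 2.6], 8],
  [[-14.4, 39.5, -13.6], [0, 0, 3], 8],
  [[-16.5, 45, -13.6], [0, 0, 3.5], 8],
  [[-18.5, 50.5, -13.6], [0, 0, 3.9], 8],
  [[-20.5, 56.3, -13.6], [0, 0, 4.3], 8],
  [[-20.5, 56.3, -13.6], [0, 0, 4.3], 8],
  [[-20.5, 56.3, -13.6], [0, 0, 4.3], 8],
])

```text
time: 9.2
eef_pos: [0.4906, -0.2929, 0.3197]
tcp_rot: [-3.129, 0.268, 0.001]
contact_force: [-0.1, 0.2, -0.3]
finger_gap: 0.0798
finger_force: 0.0
```

Run:
```python
from h import *
s=robot.observe();print(s['eef_pos'],s['time'])
p,im=snap('wrist','w5'); print(p)
print([(round(d['score'],2),d['bbox']) for d in finder.recognise('wrist','stirrer')],[(round(d['score'],2),d['bbox']) for d in finder.recognise('wrist','rest')])
```

```text
[ 0.4906 -0.2929  0.3197] 9.2
{'fx': 306.6507781833994, 'fy': 306.6507781833994, 'cx': 323.96712365648796, 'cy': 202.63480096232936, 'rvec': array([-1.8907,  2.2452,  0.3322]), 'tvec': array([-0.2061,  0.4477,  0.6168])}
[(0.71, [1.3, 7.2, 4.3, 27.2]), (0.68, [392.1, 14.3, 94.2, 46.1]), (0.65, [275.4, 269.0, 125.4, 91.6]), (0.49, [47.9, 96.6, 163.7, 126.9])] [(0.56, [296.1, 89.0, 66.5, 111.9]), (0.2, [141.0, 125.3, 20.5, 20.0])]
```

View pics/w5.png

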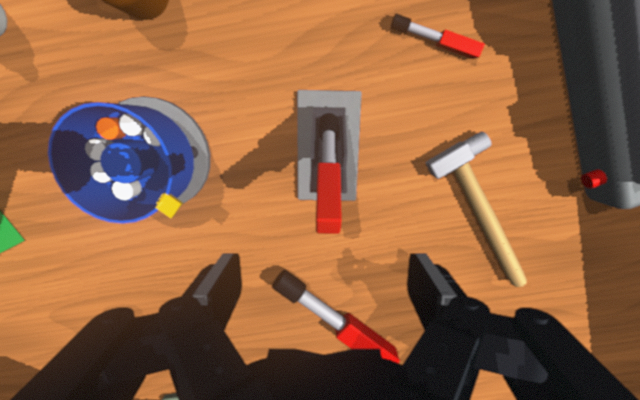

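```bash
cat > restfit.py <<'E'
from h import *
from scipy.optimize import least_squares
im=cv2.imread("pics/w5.png")[:,:,::-1].copy(); p=viewer.camera_params("wrist")
a=.6; ax=np.array([-np.sin(a),0,np.cos(a)]); ex=np.array([np.cos(a),0,np.sin(a)]); ey=np.array([0,1,0.])
seat=np.array([.05,0,.026])
H=np.array([seat+ax*z+ex*i*.013+ey*j*.013 for z in(.095,.178) for i in(-1,1) for j in(-1,1)])
P=np.array([[.08,.045,.008],[.08,-.045,.008],[-.08,-.045,.008],[-.08,.045,.008]])
def W(q,X): c,s=np.cos(q[2]),np.sin(q[2]); return np.c_[c*X[:,0]-s*X[:,1]+q[0],s*X[:,0]+c*X[:,1]+q[1],X[:,2]]
obs=np.array([(296.5,91),(361,92),(355,198.5),(297,199)])
r=mask(im,'red'); r[:,:300]=0; r[:,360:]=0; r[:140]=0; r[245:]=0
yx=np.argwhere(r); bb=np.r_[yx.min(0)[::-1],yx.max(0)[::-1]+1]; print('redbb',bb)
def f(q):
    h=proj(p,W(q,H)); return np.r_[(proj(p,W(q,P))-obs).ravel(), (np.r_[h.min(0),h.max(0)]-bb)[[0,2,3]]]
s=least_squares(f,[.509,-.298,-.18],loss='soft_l1'); print('rest',s.x,np.degrees(s.x[2]),s.fun.round(1))
for n in('scene','top'):
    print(n,proj(viewer.camera_params(n),W(s.x,np.vstack([P,[seat+ax*.178]]))).round(1).tolist())
E
python3 restfit.py
python3 - <<'E'
from h import *
for n in('scene','top'):
    im=cv2.imread(f'pics/{n[0]}4.png')[:,:,::-1].copy(); r=mask(im,'red'); x0=190 if n=='scene' else 395
    r[:,:x0]=0;r[:,x0+40:]=0; r[:170]=0;r[260:]=0
    nl,l,st,c=cv2.connectedComponentsWithStats(r.astype(np.uint8)); print(n,[t.tolist() for t in st[1:] if t[4]>20])
E
```

```text
redbb [317 163 341 233]
rest [ 0.5086 -0.3001 -0.1881] -10.778426931302825 [ 0.  -0.4  0.1  0.   0.3  3.5  0.   1.9 -2.1  0.8 -5.4]
scene [[232.1, 245.5], [203.3, 244.1], [215.2, 208.3], [241.8, 209.6], [219.3, 176.7]]
top [[396.9, 185.2], [423.8, 190.1], [416.0, 237.9], [388.8, 232.9], [415.2, 224.9]]
scene [[216, 176, 8, 26, 176]]
top [[410, 211, 9, 21, 141]]
```

```bash
cat >> restfit.py <<'E'
print('---')
cams=[(p,bb),(viewer.camera_params('scene'),np.array([216,176,224,202])),(viewer.camera_params('top'),np.array([410,211,419,232]))]
def g(q,full=False):
    o=[]
    for c,b in cams:
        h=proj(c,W(q,H)); d=np.r_[h.min(0),h.max(0)]-b
        o.append(d if full else d/np.r_[1,1,1,1])
    return np.array(o) if full else np.concatenate(o)
print(g(s.x,True).round(1))
def gg(q): return np.r_[np.array([g(q)]).ravel(),(proj(p,W(q,P))-obs).ravel()[:4]]
t=least_squares(gg,s.x,loss='soft_l1'); print(t.x,g(t.x,True).round(1),t.fun[-4:])
E
python3 restfit.py | sed -n '/---/,$p'
```

```text
---
[[-2.1 -9.3  0.8 -5.4]
 [-2.2  0.1  0.6  2.4]
 [-2.7 -4.9  1.9 -2.6]]
[ 0.5027 -0.2996 -0.1807] [[-1.3 -4.   1.5 -0.1]
 [-1.9 -1.1  0.7  1.1]
 [-2.7 -3.   1.9 -0.5]] [ 0.0245  4.3952 -0.1309  4.2866]
```

```bash
cat > rest.py <<'E'
from h import *
q=(.505,-.2998,-.184); c,s=np.cos(q[2]),np.sin(q[2]); Rr=np.array([[c,-s,0],[s,c,0],[0,0,1]])
ax=Rr@[-np.sin(.6),0,np.cos(.6)]; seat=Rr@[.05,0,.026]+[q[0],q[1],0]
y=Rr@[0,-1,0]; Mg=np.c_[np.cross(y,-ax),y,-ax]
E
python3 - <<'E'
from rest import *
s=robot.observe();M0=R.from_rotvec(s['tcp_rot']).as_matrix()
print(to(seat+ax*.231,Mg),to(seat+ax*.131,Mg), seat+ax*.131,M0.T@-ax)
E
```

```text
(array([-6.53,  0.54, 10.36]), array([-0.05,  5.73,  0.15])) (array([-0.88,  0.64, 18.61]), array([-0.05,  5.73,  0.15])) [ 0.4814 -0.2954  0.1341] [0.5647 0.0099 0.8252]
```

Emit:
servo_tool([
  [[-3, 0.3, 2], [0, 1.5, 0], 8],
  [[-6.5, 0.5, 4], [0, 3, 0.1], 8],
  [[-6.5, 0.5, 7], [0, 4.5, 0.1], 8],
  [[-6.5, 0.5, 10.4], [0, 5.7, 0.1], 8],
  [[-6.5, 0.5, 10.4], [0, 5.7, 0.1], 8],
  [[-6.5, 0.5, 10.4], [0, 5.7, 0.1], 8],
])

```text
time: 10.1
eef_pos: [0.4277, -0.2875, 0.2194]
tcp_rot: [2.94, -0.263, 0.909]
contact_force: [0.0, 0.2, 1.2]
finger_gap: 0.0801
finger_force: 0.0
```

Run:
```python
from rest import *
s=robot.observe();print(s['eef_pos'],s['time'],s['joint_pos'])
print(to(seat+ax*.131,Mg))
p,im=snap('wrist','w6')
for z in(.178,.095): print(proj(p,seat+ax*z))
H=np.array([seat+ax*z+Rr@[np.cos(.6)*i*.013,j*.013,np.sin(.6)*i*.013] for z in(.178,.095) for i in(-1,1) for j in(-1,1)]);print(proj(p,H))
```

```text
[ 0.4277 -0.2875  0.2194] 10.1 [-1.0348 -0.2113  2.104   0.569   0.9121  0.4368]
(array([-0.33, -0.18, 10.1 ]), array([-0.03,  0.  ,  0.05]))
[[319.128  226.6543]]
[[320.6883 194.6271]]
[[337.8365 244.2592]
 [300.405  244.0467]
 [338.5366 208.6251]
 [299.7396 208.4095]
 [334.2928 207.8568]
 [307.0328 207.7054]
 [334.7044 181.2034]
 [306.7273 181.0506]]
```

View pics/w6.png

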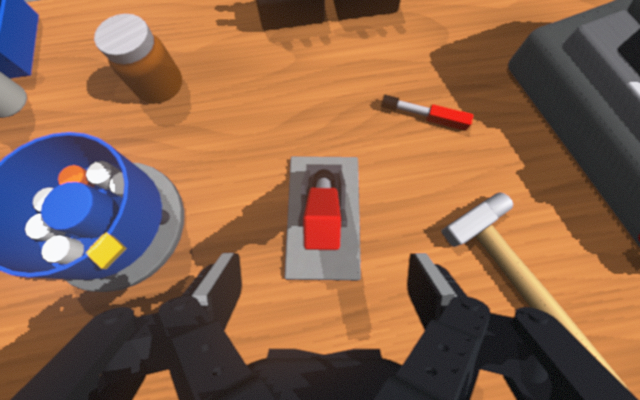

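Emit:
servo_tool([
  [[-0.7, 0, 4], [0, 0, 0], 8],
  [[-0.7, 0, 8], [0, 0, 0], 8],
  [[-0.7, 0, 10.1], [0, 0, 0], 8],
  [[-0.7, 0, 10.1], [0, 0, 0], 8],
  [[-0.7, 0, 10.1], [0, 0, 0], 8],
  [[-0.7, 0, 10.1], [0, 0, 0], 5],
  [[-0.7, 0, 10.1], [0, 0, 0], 2.5],
  [[-0.7, 0, 10.1], [0, 0, 0], 2],
  [[-0.7, 0, 10.1], [0, 0, 0], 2],
  [[-0.7, 0, 10.1], [0, 0, 0], 2],
  [[-0.7, 0, 10.1], [0, 0, 0], 2],
], force=70)

```text
time: 11.52
eef_pos: [0.476, -0.2957, 0.1295]
tcp_rot: [2.943, -0.266, 0.907]
contact_force: [-5.8, 0.8, 5.7]
finger_gap: 0.0255
finger_force: 68.3
```

Run:
```python
from rest import *
s=robot.observe();print(s)
json.dump([s['eef_pos'].tolist(),s['tcp_rot'].tolist()],open('home.json','w'))
print((s['eef_pos']-seat)@ax, (s['eef_pos']-seat)@Mg[:,0],(s['eef_pos']-seat)@Mg[:,1])
```

```text
{'time': 11.525, 'joint_pos': array([-0.9377,  0.0425,  2.0921,  0.6787,  0.6664,  0.3424]), 'dq': array([ 0.001 ,  0.0004,  0.0006, -0.0004,  0.0006, -0.0006]), 'joint_torque': array([  0.9239, -23.8494, -24.0855,   1.5473,  -1.0296,  -0.0076]), 'eef_pos': array([ 0.476 , -0.2957,  0.1295]), 'tcp_rot': array([ 2.9429, -0.2661,  0.9066]), 'contact_force': array([-5.7564,  0.8012,  5.7291]), 'ft_torque': array([0.1098, 0.4585, 0.0473]), 'finger_force': 68.3174729347229, 'finger_gap': 0.025475102930626464}
0.13017363092669101 -0.0069280451930768434 0.0012716483265680133
```

Emit:
servo_tool([
  [[0, 0, -0.6], [0, 0, 0], 2],
  [[0, 0, -1.4], [0, 0, 0], 2],
  [[2, 0, -1.4], [0, 0, 0], 2],
  [[5, 0, -1.4], [0, 0, 0], 2],
  [[8, 0, -4], [0, 0, 0], 2],
  [[8, 0, -8], [0, 0, 0], 2],
  [[8, 0, -8], [0, 0, 0], 2],
])

```text
time: 12.4
eef_pos: [0.4969, -0.3004, 0.2429]
tcp_rot: [2.939, -0.265, 0.909]
contact_force: [0.4, -0.4, -1.6]
finger_gap: 0.0255
finger_force: 69.3
```

```bash
cat > beads.py <<'E'
from h import *
from scipy.optimize import least_squares
C=np.array([.5417,-.0425]); MARK=-141.
def beads(p,im,C=C,z=.062,dbg=False):
    "white/orange bead tops -> [(kind, radius, angle, npix)] about tub centre"
    th=np.radians(np.arange(0,360,5)); poly=proj(p,np.c_[C[0]+.064*np.cos(th),C[1]+.064*np.sin(th),np.full(72,z)]).astype(np.int32)
    m=np.zeros(im.shape[:2],np.uint8); cv2.fillPoly(m,[poly],1)
    h=cv2.cvtColor(im,cv2.COLOR_RGB2HSV).astype(int)
    w=(h[...,1]<70)&(h[...,2]>90)&(m>0); o=(h[...,0]>3)&(h[...,0]<18)&(h[...,1]>150)&(h[...,2]>110)&(m>0)
    out=[]
    for k,b in(('o',o),('w',w)):
        n,l,st,c=cv2.connectedComponentsWithStats(b.astype(np.uint8))
        for i in range(1,n):
            if st[i,4]>=8:
                q=ray(p,c[i],z)[0,:2]-C; out.append((k,round(np.hypot(*q)*1000),round(np.degrees(np.arctan2(q[1],q[0])))%360,int(st[i,4])))
    return sorted(out,key=lambda t:t[2])
E
python3 - <<'E'
from beads import *
s=robot.observe();print(s['eef_pos'],s['tcp_rot'],s['finger_gap'],s['time'])
p,im=snap('top','t7'); print(beads(p,im))
im4=cv2.imread('pics/t4.png')[:,:,::-1].copy(); print(beads(p,im4))
# tub centre from top rim
h=cv2.cvtColor(im4,cv2.COLOR_RGB2HSV).astype(int); b=(abs(h[...,0]-115)<14)&(h[...,1]>130); b[:, :295]=0;b[:,365:]=0;b[:165]=0;b[235:]=0
yx=np.argwhere(b);print('blue bbox',yx.min(0),yx.max(0))
th=np.radians(np.arange(0,360,5)); q=proj(p,np.c_[C[0]+.072*np.cos(th),C[1]+.072*np.sin(th),np.full(72,.104)]);print(q.min(0),q.max(0))
y=np.argwhere(mask(im4,'yellow')&(abs(np.arange(640)-346)<15)[None]&(abs(np.arange(400)-218)<15)[:,None])[:,::-1];print(len(y),ray(p,y.mean(0),.105))
p2,im2=snap('scene','s7')
cv2.imwrite('pics/s7c.png',np.hstack([cv2.resize(im2[120:250,180:340],(480,390)),cv2.resize(im4[165:240,290:365],(390//1*75//75,390))])[:,:,::-1])
E
```

```text
[ 0.4969 -0.3004  0.2429] [ 2.9388 -0.2647  0.9092] 0.025514770671541183 12.4
[('o', 47, 19, 61), ('w', 38, 99, 221), ('w', 44, 324, 145)]
[('o', 47, 19, 61), ('w', 38, 101, 225), ('w', 45, 323, 138)]
blue bbox [176 306] [221 351]
[304.7921 175.6746] [351.8395 222.5041]
49 [[ 0.4853 -0.0954  0.105 ]]
```

View pics/s7c.png

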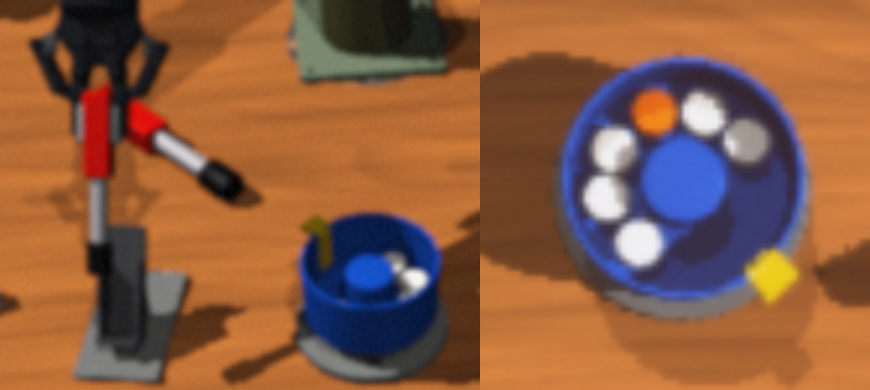

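```bash
sed -i 's/C=np.array(\[.5417,-.0425\]); MARK=-141./C=np.array([.5417,-.0437]); MARK=-140./' beads.py
python3 - <<'E'
from beads import *
a=np.radians(245); M=down(np.radians(-100.5))
print(to(np.r_[C+.046*np.r_[np.cos(a),np.sin(a)],.29],M))
E
```

```text
(array([  1.79, -21.49,  -4.86]), array([-0.04, -5.68,  0.02]))
```

Emit:
servo_tool([
  [[0, -3, -3], [0, -1, 0], 2],
  [[0.5, -7, -5], [0, -2, 0], 2],
  [[1, -11, -5], [0, -3, 0], 2],
  [[1.3, -15, -5], [0, -4, 0], 2],
  [[1.6, -18.5, -5], [0, -5, 0], 2],
  [[1.8, -21.5, -4.9], [0, -5.7, 0], 2],
  [[1.8, -21.5, -4.9], [0, -5.7, 0], 2],
  [[1.8, -21.5, -4.9], [0, -5.7, 0], 2],
])

```text
time: 13.5
eef_pos: [0.5221, -0.0857, 0.2892]
tcp_rot: [-3.126, 0.281, 0.005]
contact_force: [-0.2, -0.4, -1.7]
finger_gap: 0.0251
finger_force: 69.7
```

Run:
```python
from beads import *
s=robot.observe();print(s['eef_pos'],s['time'],s['contact_force'],R.from_rotvec(s['tcp_rot']).as_matrix()[:,2])
p,im=snap('wrist','w8'); p2,im2=snap('scene','s8')
P=s['eef_pos']; z=R.from_rotvec(s['tcp_rot']).as_matrix()[:,2]
for n,q in(('w',p),('s',p2)): print(n,proj(q,np.array([P+z*.13,P+z*.098,P+z*.035])).round(1).tolist())
cv2.imwrite('pics/w8c.png',np.hstack([im[100:350,200:450],cv2.resize(im2[110:240,250:380],(250,250)) if 0 else cv2.resize(im2[130:255,250:375],(500,500))[:250] if 0 else cv2.resize(im2[140:240,260:340],(200,250))])[:,:,::-1])
```

```text
[ 0.5221 -0.0857  0.2892] 13.5 [-0.2304 -0.4083 -1.6695] [-0.0027  0.0037 -1.    ]
w [[322.4, 194.0], [322.3, 204.2], [321.8, 234.0]]
s [[288.2, 188.2], [287.7, 180.1], [286.6, 163.5]]
```

View pics/w8c.png

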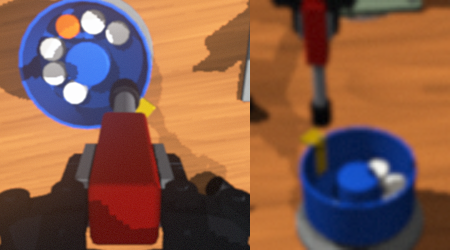

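Run:
```python
from beads import *
im=cv2.imread('pics/w8.png')[:,:,::-1].copy(); p=viewer.camera_params('wrist'); s=robot.observe(); P=s['eef_pos'];M=R.from_rotvec(s['tcp_rot']).as_matrix()
g=cv2.cvtColor(im,cv2.COLOR_RGB2GRAY)
for v in range(172,216,3): print(v,g[v,302:346:2].tolist())
th=np.radians(np.arange(0,360,45))
for L in(.13,.098): print(L,proj(p,[P+M@[.013*np.cos(t),.013*np.sin(t),L] for t in th]).round(0).tolist())
```

```text
172 [122, 124, 127, 90, 64, 69, 67, 64, 63, 77, 83, 81, 79, 81, 81, 80, 81, 79, 80, 73, 58, 60]
175 [123, 123, 98, 67, 69, 63, 62, 65, 68, 78, 83, 81, 81, 81, 83, 78, 81, 78, 79, 65, 61, 60]
178 [121, 100, 67, 67, 64, 66, 66, 65, 65, 69, 64, 62, 62, 70, 74, 76, 77, 79, 72, 64, 63, 62]
181 [77, 65, 65, 64, 66, 66, 60, 55, 54, 49, 51, 52, 49, 48, 50, 58, 71, 76, 65, 61, 61, 61]
184 [66, 70, 64, 65, 67, 59, 47, 51, 50, 51, 50, 49, 50, 51, 50, 49, 55, 56, 62, 61, 61, 77]
187 [65, 66, 66, 64, 59, 51, 51, 54, 59, 62, 66, 66, 67, 62, 57, 54, 51, 56, 59, 62, 64, 101]
190 [67, 68, 67, 66, 57, 51, 57, 66, 61, 62, 62, 62, 63, 60, 60, 65, 67, 53, 51, 60, 80, 120]
193 [76, 74, 79, 78, 54, 54, 55, 55, 66, 87, 93, 91, 101, 106, 86, 65, 62, 74, 60, 62, 94, 130]
196 [82, 81, 78, 70, 53, 53, 53, 81, 95, 94, 93, 91, 98, 112, 125, 111, 66, 67, 73, 94, 119, 135]
199 [78, 79, 81, 67, 53, 49, 65, 89, 91, 90, 91, 92, 100, 111, 125, 134, 96, 56, 74, 150, 189, 166]
202 [79, 78, 77, 71, 52, 50, 69, 89, 93, 92, 91, 92, 97, 111, 124, 135, 110, 56, 79, 165, 189, 191]
205 [79, 78, 79, 71, 55, 51, 76, 90, 92, 92, 90, 89, 99, 110, 124, 136, 118, 60, 97, 181, 189, 188]
208 [68, 64, 64, 63, 60, 55, 81, 93, 92, 94, 94, 92, 99, 109, 120, 132, 128, 98, 169, 189, 188, 187]
211 [65, 64, 63, 70, 68, 69, 82, 89, 89, 91, 88, 86, 95, 104, 111, 121, 133, 167, 179, 175, 181, 189]
214 [65, 66, 64, 65, 65, 63, 60, 62, 61, 60, 61, 62, 59, 61, 60, 61, 59, 57, 61, 59, 69, 116]
0.13 [[322.0, 180.0], [333.0, 184.0], [337.0, 194.0], [332.0, 204.0], [322.0, 207.0], [313.0, 204.0], [308.0, 194.0], [312.0, 184.0]]
0.098 [[322.0, 189.0], [334.0, 193.0], [338.0, 204.0], [333.0, 215.0], [322.0, 219.0], [311.0, 215.0], [306.0, 204.0], [311.0, 193.0]]
```

Emit:
servo_tool([
  [[0, 0, 3], [0, 0, 0], 2],
  [[0, 0, 6], [0, 0, 0], 2],
  [[0, 0, 9], [0, 0, 0], 2],
  [[0, 0, 11], [0, 0, 0], 2],
  [[0, 0, 11], [0, 0, 0], 2],
])

```text
time: 14.22
eef_pos: [0.5208, -0.0858, 0.1793]
tcp_rot: [-3.125, 0.284, 0.007]
contact_force: [0.6, 0.6, -1.4]
finger_gap: 0.0251
finger_force: 69.6
```

Emit:
servo_tool([
  [[0, 0, 0.3], [0, 0, 0], 2],
  [[0, 0, 0.6], [0, 0, 0], 2],
  [[0, 0, 0.6], [0, 0, 0], 2],
])

```text
time: 14.6
eef_pos: [0.5232, -0.0856, 0.1758]
tcp_rot: [-3.126, 0.282, -0.002]
contact_force: [-0.7, 0.4, -1.6]
finger_gap: 0.0251
finger_force: 69.6
```

Emit:
servo_tool([
  [[0, 0, 0.2], [0, 0, 0], 2],
  [[0, 0, 0.2], [0, 0, 0], 2],
])

```text
time: 14.85
eef_pos: [0.5229, -0.0853, 0.1732]
tcp_rot: [-3.126, 0.281, -0.0]
contact_force: [0.7, -0.2, -1.6]
finger_gap: 0.0251
finger_force: 69.6
```

Emit:
servo_tool([
  [[0, 0, 0.2], [0, 0, 0], 2],
  [[0, 0, 0.2], [0, 0, 0], 2],
])

```text
time: 15.1
eef_pos: [0.5228, -0.0853, 0.171]
tcp_rot: [-3.126, 0.281, 0.0]
contact_force: [0.0, 0.5, -1.0]
finger_gap: 0.0252
finger_force: 69.6
```

Emit:
servo_tool([
  [[0, 0, 0.2], [0, 0, 0], 2],
  [[0, 0, 0.2], [0, 0, 0], 2],
])

```text
time: 15.35
eef_pos: [0.5228, -0.0854, 0.169]
tcp_rot: [-3.126, 0.281, 0.0]
contact_force: [-0.1, -0.0, -1.8]
finger_gap: 0.0251
finger_force: 69.6
```

Emit:
servo_tool([
  [[0, 0, 0.2], [0, 0, 0], 2],
  [[0, 0, 0.2], [0, 0, 0], 2],
])

```text
time: 15.6
eef_pos: [0.5232, -0.0855, 0.1675]
tcp_rot: [-3.126, 0.281, -0.001]
contact_force: [-0.0, 0.2, -1.4]
finger_gap: 0.0253
finger_force: 70.0
```

Emit:
servo_tool([
  [[0, 0, 0.2], [0, 0, 0], 2],
  [[0, 0, 0.2], [0, 0, 0], 2],
])

```text
time: 15.85
eef_pos: [0.5232, -0.0855, 0.1656]
tcp_rot: [-3.126, 0.281, -0.002]
contact_force: [-0.3, 0.6, 1.6]
finger_gap: 0.0252
finger_force: 70.0
```

```bash
cat > circ.py <<'E'
import sys
from beads import *
def rows(a1,step,r=.046,dz=0.,n=12):
    s=robot.observe();M=R.from_rotvec(s['tcp_rot']).as_matrix();q=s['eef_pos'][:2]-C
    a0=np.degrees(np.arctan2(q[1],q[0]));print('head r %.1f ang %.1f z %.4f F %s t %.2f'%(np.hypot(*q)*1e3,a0%360,s['eef_pos'][2],s['contact_force'].round(1),s['time']))
    tgt=down(np.radians(-100.5)); out=[]
    for k in range(1,n+1):
        a=np.radians(min(a0%360+step*k,a1) if a1 else a0+step*k)
        d=M.T@np.r_[C+r*np.r_[np.cos(a),np.sin(a)]-s['eef_pos'][:2],0]*100
        out.append([[round(d[0],1),round(d[1],1),dz],[0,0,0],2])
    print(json.dumps(out))
if __name__=='__main__': rows(None,float(sys.argv[1]),dz=float(sys.argv[2]),n=int(sys.argv[3]))
E
python3 circ.py 12 0.2 12
```

```text
head r 45.7 ang 246.2 z 0.1656 F [-0.3  0.6  1.6] t 15.85
[[[0.9, 0.2, 0.2], [0, 0, 0], 2], [[1.9, 0.1, 0.2], [0, 0, 0], 2], [[2.8, -0.2, 0.2], [0, 0, 0], 2], [[3.7, -0.6, 0.2], [0, 0, 0], 2], [[4.4, -1.3, 0.2], [0, 0, 0], 2], [[5.0, -2.0, 0.2], [0, 0, 0], 2], [[5.4, -2.9, 0.2], [0, 0, 0], 2], [[5.6, -3.8, 0.2], [0, 0, 0], 2], [[5.7, -4.8, 0.2], [0, 0, 0], 2], [[5.5, -5.7, 0.2], [0, 0, 0], 2], [[5.1, -6.6, 0.2], [0, 0, 0], 2], [[4.6, -7.4, 0.2], [0, 0, 0], 2]]
```

Emit:
servo_tool([
  [[0.9, 0.2, 0.2], [0, 0, 0], 2],
  [[1.9, 0.1, 0.2], [0, 0, 0], 2],
  [[2.8, -0.2, 0.2], [0, 0, 0], 2],
  [[3.7, -0.6, 0.2], [0, 0, 0], 2],
  [[4.4, -1.3, 0.2], [0, 0, 0], 2],
  [[5.0, -2.0, 0.2], [0, 0, 0], 2],
  [[5.4, -2.9, 0.2], [0, 0, 0], 2],
])

```text
time: 16.73
eef_pos: [0.5816, -0.0665, 0.1633]
tcp_rot: [-3.127, 0.281, 0.0]
contact_force: [-0.6, -0.2, 2.8]
finger_gap: 0.0252
finger_force: 70.2
```

```bash
python3 circ.py 12 0 12
python3 - <<'E'
from beads import *
p,im=snap('top','t9'); print(beads(p,im)); p,im=snap('scene','s9'); print(beads(p,im)); p,im=snap('wrist','w9'); print(beads(p,im))
E
```

```text
head r 45.9 ang 330.3 z 0.1633 F [-0.6 -0.2  2.8] t 16.73
[[[0.2, -0.9, 0.0], [0, 0, 0], 2], [[0.3, -1.9, 0.0], [0, 0, 0], 2], [[0.1, -2.8, 0.0], [0, 0, 0], 2], [[-0.3, -3.7, 0.0], [0, 0, 0], 2], [[-0.8, -4.5, 0.0], [0, 0, 0], 2], [[-1.5, -5.2, 0.0], [0, 0, 0], 2], [[-2.4, -5.7, 0.0], [0, 0, 0], 2], [[-3.3, -6.0, 0.0], [0, 0, 0], 2], [[-4.2, -6.1, 0.0], [0, 0, 0], 2], [[-5.2, -6.1, 0.0], [0, 0, 0], 2], [[-6.1, -5.8, 0.0], [0, 0, 0], 2], [[-6.9, -5.3, 0.0], [0, 0, 0], 2]]
[('o', 46, 67, 28), ('w', 35, 105, 388)]
[('w', 42, 120, 136)]
[('w', 50, 19, 1694), ('o', 47, 65, 688), ('w', 45, 95, 616), ('w', 22, 110, 350), ('w', 58, 231, 40), ('w', 47, 330, 351)]
```

Emit:
servo_tool([
  [[0.2, -0.9, 0.0], [0, 0, 0], 2],
  [[0.3, -1.9, 0.0], [0, 0, 0], 2],
  [[0.1, -2.8, 0.0], [0, 0, 0], 2],
  [[-0.3, -3.7, 0.0], [0, 0, 0], 2],
  [[-0.8, -4.5, 0.0], [0, 0, 0], 2],
  [[-1.5, -5.2, 0.0], [0, 0, 0], 2],
  [[-2.4, -5.7, 0.0], [0, 0, 0], 2],
  [[-3.3, -6.0, 0.0], [0, 0, 0], 2],
  [[-4.2, -6.1, 0.0], [0, 0, 0], 2],
  [[-5.2, -6.1, 0.0], [0, 0, 0], 2],
  [[-6.1, -5.8, 0.0], [0, 0, 0], 2],
  [[-6.9, -5.3, 0.0], [0, 0, 0], 2],
])

```text
time: 18.38
eef_pos: [0.5219, -0.002, 0.1634]
tcp_rot: [-3.125, 0.281, 0.001]
contact_force: [0.5, 0.5, 2.4]
finger_gap: 0.0253
finger_force: 70.2
```

```bash
python3 circ.py 12 0 12
python3 - <<'E'
from beads import *
p,im=snap('top','t10'); print(beads(p,im)); p,im=snap('scene','s10'); print(beads(p,im)); p,im=snap('wrist','w10'); print(beads(p,im))
E
```

```text
head r 46.2 ang 115.4 z 0.1634 F [0.5 0.5 2.4] t 18.38
[[[-0.7, 0.7, 0.0], [0, 0, 0], 2], [[-1.3, 1.4, 0.0], [0, 0, 0], 2], [[-1.7, 2.3, 0.0], [0, 0, 0], 2], [[-1.9, 3.2, 0.0], [0, 0, 0], 2], [[-1.9, 4.2, 0.0], [0, 0, 0], 2], [[-1.7, 5.1, 0.0], [0, 0, 0], 2], [[-1.3, 6.0, 0.0], [0, 0, 0], 2], [[-0.7, 6.8, 0.0], [0, 0, 0], 2], [[-0.0, 7.5, 0.0], [0, 0, 0], 2], [[0.8, 7.9, 0.0], [0, 0, 0], 2], [[1.7, 8.2, 0.0], [0, 0, 0], 2], [[2.7, 8.4, 0.0], [0, 0, 0], 2]]
[('w', 7, 16, 1003), ('o', 53, 210, 31)]
[('w', 46, 155, 71), ('o', 47, 217, 20), ('w', 47, 258, 64)]
[('w', 40, 158, 1880), ('o', 49, 212, 741), ('w', 46, 276, 3175)]
```

Emit:
servo_tool([
  [[-0.7, 0.7, 0.0], [0, 0, 0], 2],
  [[-1.3, 1.4, 0.0], [0, 0, 0], 2],
  [[-1.7, 2.3, 0.0], [0, 0, 0], 2],
  [[-1.9, 3.2, 0.0], [0, 0, 0], 2],
  [[-1.9, 4.2, 0.0], [0, 0, 0], 2],
  [[-1.7, 5.1, 0.0], [0, 0, 0], 2],
  [[-1.3, 6.0, 0.0], [0, 0, 0], 2],
  [[-0.7, 6.8, 0.0], [0, 0, 0], 2],
  [[0, 7.5, 0.0], [0, 0, 0], 2],
  [[0.8, 7.9, 0.0], [0, 0, 0], 2],
  [[1.7, 8.2, 0.0], [0, 0, 0], 2],
  [[2.7, 8.4, 0.0], [0, 0, 0], 2],
])

```text
time: 20.02
eef_pos: [0.5351, -0.0901, 0.1632]
tcp_rot: [-3.127, 0.281, -0.001]
contact_force: [-1.0, 1.0, 2.6]
finger_gap: 0.0248
finger_force: 70.2
```

```bash
python3 circ.py 12 0 12
python3 - <<'E'
from beads import *
p,im=snap('scene','s11'); print(beads(p,im)); p,im=snap('wrist','w11'); print(beads(p,im))
E
```

```text
head r 46.8 ang 262.0 z 0.1632 F [-1.   1.   2.6] t 20.02
[[[0.9, -0.2, 0.0], [0, 0, 0], 2], [[1.9, -0.6, 0.0], [0, 0, 0], 2], [[2.7, -1.1, 0.0], [0, 0, 0], 2], [[3.4, -1.7, 0.0], [0, 0, 0], 2], [[3.9, -2.5, 0.0], [0, 0, 0], 2], [[4.2, -3.4, 0.0], [0, 0, 0], 2], [[4.4, -4.4, 0.0], [0, 0, 0], 2], [[4.4, -5.3, 0.0], [0, 0, 0], 2], [[4.1, -6.3, 0.0], [0, 0, 0], 2], [[3.7, -7.1, 0.0], [0, 0, 0], 2], [[3.1, -7.9, 0.0], [0, 0, 0], 2], [[2.4, -8.5, 0.0], [0, 0, 0], 2]]
[('w', 48, 82, 29)]
[('w', 43, 49, 3131), ('w', 50, 187, 301), ('w', 49, 264, 340), ('w', 53, 312, 1581), ('o', 54, 353, 781)]
```

Emit:
servo_tool([
  [[0.9, -0.2, 0.0], [0, 0, 0], 2],
  [[1.9, -0.6, 0.0], [0, 0, 0], 2],
  [[2.7, -1.1, 0.0], [0, 0, 0], 2],
  [[3.4, -1.7, 0.0], [0, 0, 0], 2],
  [[3.9, -2.5, 0.0], [0, 0, 0], 2],
  [[4.2, -3.4, 0.0], [0, 0, 0], 2],
  [[4.4, -4.4, 0.0], [0, 0, 0], 2],
  [[4.4, -5.3, 0.0], [0, 0, 0], 2],
  [[4.1, -6.3, 0.0], [0, 0, 0], 2],
  [[3.7, -7.1, 0.0], [0, 0, 0], 2],
  [[3.1, -7.9, 0.0], [0, 0, 0], 2],
  [[2.4, -8.5, 0.0], [0, 0, 0], 2],
])

```text
time: 21.62
eef_pos: [0.573, -0.0093, 0.1637]
tcp_rot: [-3.125, 0.281, -0.001]
contact_force: [0.5, -1.3, 2.2]
finger_gap: 0.0255
finger_force: 70.2
```

```bash
python3 circ.py 10 0 7
python3 - <<'E'
from beads import *
p,im=snap('scene','s12'); print(beads(p,im)); p,im=snap('wrist','w12'); print(beads(p,im)); p,im=snap('top','t12'); print(beads(p,im))
E
```

```text
head r 46.5 ang 47.7 z 0.1637 F [ 0.5 -1.3  2.2] t 21.62
[[[-0.7, -0.3, 0.0], [0, 0, 0], 2], [[-1.5, -0.6, 0.0], [0, 0, 0], 2], [[-2.3, -0.7, 0.0], [0, 0, 0], 2], [[-3.1, -0.6, 0.0], [0, 0, 0], 2], [[-3.9, -0.4, 0.0], [0, 0, 0], 2], [[-4.6, -0.1, 0.0], [0, 0, 0], 2], [[-5.3, 0.3, 0.0], [0, 0, 0], 2]]
[('w', 51, 93, 51), ('o', 44, 140, 19), ('w', 47, 164, 16), ('w', 44, 247, 75)]
[('w', 48, 54, 483), ('w', 33, 161, 346), ('w', 46, 230, 1776)]
[('w', 50, 97, 145), ('o', 52, 144, 54), ('w', 20, 238, 433)]
```

Emit:
servo_tool([
  [[-0.7, -0.3, 0.0], [0, 0, 0], 2],
  [[-1.5, -0.6, 0.0], [0, 0, 0], 2],
  [[-2.3, -0.7, 0.0], [0, 0, 0], 2],
  [[-3.1, -0.6, 0.0], [0, 0, 0], 2],
  [[-3.9, -0.4, 0.0], [0, 0, 0], 2],
  [[-4.6, -0.1, 0.0], [0, 0, 0], 2],
  [[-5.3, 0.3, 0.0], [0, 0, 0], 2],
  [[-5.3, 0.3, 0.0], [0, 0, 0], 2],
])

```text
time: 22.78
eef_pos: [0.5194, -0.0038, 0.1633]
tcp_rot: [-3.126, 0.282, 0.002]
contact_force: [-0.6, -0.1, 3.2]
finger_gap: 0.0252
finger_force: 70.2
```

```bash
python3 circ.py 5 0 4
python3 - <<'E'
from beads import *
out=[]
for n in('scene','wrist','top'):
    p,im=snap(n,n[0]+'13'); print(n,beads(p,im)); 
    # mark stripe/tab direction measured in same picture
    y=mask(im,'yellow'); c=proj(p,[[C[0]+.07*np.cos(np.radians(220)),C[1]+.07*np.sin(np.radians(220)),.104]])[0]
    yy=np.argwhere(y)[:,::-1]; yy=yy[np.hypot(*(yy-c).T)<(40 if n=='wrist' else 14)]
    if len(yy): q=ray(p,yy.mean(0),.100)[0,:2]-C; print(len(yy),'mark',np.hypot(*q),np.degrees(np.arctan2(q[1],q[0]))%360)
    c=c.astype(int); k=90 if n=='wrist' else 28; out.append(cv2.resize(im[max(c[1]-k,0):c[1]+k,max(c[0]-k,0):c[0]+k],(260,260)))
cv2.imwrite('pics/m13.png',np.hstack(out)[:,:,::-1])
E
```

```text
head r 45.7 ang 119.3 z 0.1633 F [-0.6 -0.1  3.2] t 22.77
[[[-0.3, 0.2, 0.0], [0, 0, 0], 2], [[-0.6, 0.5, 0.0], [0, 0, 0], 2], [[-0.8, 0.9, 0.0], [0, 0, 0], 2], [[-1.1, 1.2, 0.0], [0, 0, 0], 2]]
scene [('w', 47, 158, 67), ('o', 46, 221, 20), ('w', 47, 260, 59)]
27 mark 0.07578470521861436 224.42783191033493
wrist [('w', 40, 161, 1918), ('o', 49, 216, 759), ('w', 46, 280, 3210)]
918 mark 0.07734817898094179 224.57415150002524
top [('w', 37, 52, 477), ('o', 54, 214, 32), ('w', 23, 253, 544)]
51 mark 0.07598415331618269 222.18145191043362
```

View pics/m13.png

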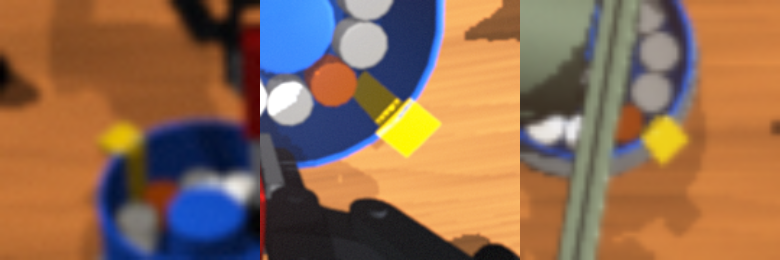

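Emit:
servo_tool([
  [[-0.3, 0.2, 0.0], [0, 0, 0], 2],
  [[-0.4, 0.4, 0.0], [0, 0, 0], 2],
  [[-0.5, 0.5, 0.0], [0, 0, 0], 2],
  [[-0.5, 0.5, 0.0], [0, 0, 0], 2],
])

```text
time: 23.42
eef_pos: [0.5148, -0.0079, 0.1636]
tcp_rot: [-3.126, 0.282, -0.001]
contact_force: [1.3, 0.2, 2.7]
finger_gap: 0.0254
finger_force: 70.2
```

```bash
python3 circ.py 5 0 1
python3 - <<'E'
from beads import *
for n in('scene','wrist','top'):
    p,im=snap(n,n[0]+'14'); print(n,beads(p,im,z=.058))
E
```

```text
head r 44.8 ang 126.9 z 0.1636 F [1.3 0.2 2.7] t 23.43
[[[-0.3, 0.2, 0.0], [0, 0, 0], 2]]
scene [('w', 51, 168, 61), ('o', 49, 225, 25), ('w', 48, 259, 47)]
wrist [('w', 41, 169, 2056), ('o', 51, 224, 756), ('w', 47, 287, 3116)]
top [('w', 7, 19, 1046), ('o', 55, 223, 24)]
```

Emit:
servo_tool([
  [[0, 0, -1], [0, 0, 0], 2],
  [[0, 0, -3.5], [0, 0, 0], 2],
  [[0, 0, -8], [0, 0, 0], 2],
  [[0, 0, -13], [0, 0, 0], 2],
  [[0, 0, -14], [0, 0, 0], 2],
  [[0, 0, -14], [0, 0, 0], 2],
])

```text
time: 24.32
eef_pos: [0.5141, -0.0081, 0.3031]
tcp_rot: [-3.126, 0.281, 0.001]
contact_force: [-0.4, 0.5, -2.9]
finger_gap: 0.0251
finger_force: 69.8
```

Run:
```python
from rest import *
P,r=json.load(open('home.json')); P=np.array(P); Mh=R.from_rotvec(r).as_matrix()
s=robot.observe();print(s['eef_pos'],s['time'])
print(to(P+Mh@[.08,0,-.09],Mh))
from beads import *
for n in('scene','wrist','top'):
    p,im=snap(n,n[0]+'15'); print(n,beads(p,im))
```

```text
[ 0.5141 -0.0081  0.3031] 24.325
(array([ 2.95, 29.02,  5.33]), array([-0.01,  5.72, -0.  ]))
scene [('w', 52, 157, 43), ('w', 53, 195, 24), ('o', 48, 229, 26), ('w', 49, 261, 39)]
wrist [('w', 45, 180, 871), ('o', 51, 228, 344), ('w', 48, 290, 1321)]
top [('o', 57, 228, 14), ('w', 8, 359, 1028)]
```

Emit:
servo_tool([
  [[0.3, 4, 0], [0, 0.6, 0], 2],
  [[0.8, 8, 0], [0, 1.4, 0], 2],
  [[1.2, 12, 0], [0, 2.3, 0], 2],
  [[1.6, 16, 0], [0, 3.2, 0], 2],
  [[2, 20, 0], [0, 4, 0], 2],
  [[2.5, 24.5, 1], [0, 4.9, 0], 2],
  [[2.9, 29, 3], [0, 5.7, 0], 2],
  [[2.9, 29, 5.3], [0, 5.7, 0], 2],
  [[2.9, 29, 5.3], [0, 5.7, 0], 2],
  [[2.9, 29, 5.3], [0, 5.7, 0], 2],
])

```text
time: 25.72
eef_pos: [0.4915, -0.2979, 0.2494]
tcp_rot: [2.945, -0.266, 0.906]
contact_force: [1.2, -0.4, -1.7]
finger_gap: 0.0252
finger_force: 70.0
```

```bash
cat > ret.py <<'E'
from rest import *
P,r=json.load(open('home.json')); P=np.array(P); Mh=R.from_rotvec(r).as_matrix()
s=robot.observe();print(s['eef_pos'],s['time'],s['contact_force'])
print(to(P,Mh))
E
python3 ret.py
python3 - <<'E'
from beads import *
p,im=snap('wrist','w16'); print(beads(p,im));p,im=snap('top','t16'); print(beads(p,im)); p1,im1=snap('scene','s16'); print(beads(p1,im1))
y=mask(im,'yellow'); yy=np.argwhere(y)[:,::-1]; yy=yy[np.hypot(*(yy-[346,218]).T)<12]; q=ray(p,yy.mean(0),.1)[0,:2]-C; print('mark',np.degrees(np.arctan2(q[1],q[0]))%360)
h=cv2.resize
cv2.imwrite('pics/m16.png',np.hstack([h(im[165:240,290:365],(390,390)),h(im1[170:260,195:285],(390,390))])[:,:,::-1])
E
```

```text
[ 0.4915 -0.2979  0.2494] 25.725 [ 1.1501 -0.3669 -1.7218]
(array([-8.02,  0.1 ,  9.04]), array([-0.02,  0.01, -0.  ]))
[('w', 46, 175, 975), ('o', 44, 226, 55), ('w', 43, 258, 39), ('w', 49, 311, 379)]
[('w', 48, 175, 133), ('o', 50, 224, 55), ('w', 45, 287, 198)]
[('w', 51, 157, 25), ('w', 53, 195, 24), ('o', 48, 229, 29), ('w', 49, 261, 39)]
mark nan<stdin>:3: RuntimeWarning: Mean of empty slice.
  ret = um.true_divide(
```

View pics/m16.png

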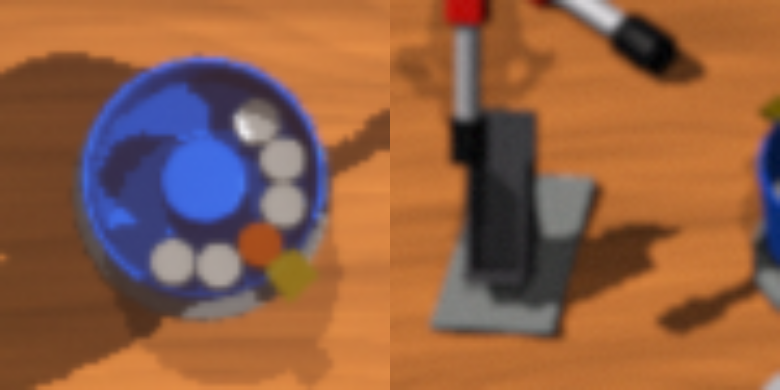

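Emit:
servo_tool([
  [[0, 0.1, 4], [0, 0, 0], 2],
  [[0, 0.1, 6], [0, 0, 0], 2],
  [[-3, 0.1, 7.6], [0, 0, 0], 2],
  [[-6, 0.1, 7.6], [0, 0, 0], 2],
  [[-7.5, 0.1, 7.6], [0, 0, 0], 2],
  [[-8, 0.1, 7.6], [0, 0, 0], 2],
  [[-8, 0.1, 7.6], [0, 0, 0], 2],
])

```text
time: 26.75
eef_pos: [0.4689, -0.2953, 0.1428]
tcp_rot: [2.942, -0.265, 0.908]
contact_force: [0.5, -0.3, -2.1]
finger_gap: 0.0254
finger_force: 70.0
```

```bash
python3 ret.py
```

```text
[ 0.4689 -0.2953  0.1428] 26.75 [ 0.4881 -0.3206 -2.0797]
(array([-0.16, -0.09,  1.5 ]), array([ 0.  , -0.01,  0.  ]))
```

Emit:
servo_tool([
  [[-0.1, -0.1, 0.6], [0, 0, 0], 2],
  [[-0.1, -0.1, 1.1], [0, 0, 0], 2],
  [[-0.1, -0.1, 1.4], [0, 0, 0], 2],
  [[-0.1, -0.1, 1.5], [0, 0, 0], 2],
  [[-0.1, -0.1, 1.5], [0, 0, 0], 2],
])

```text
time: 27.38
eef_pos: [0.4761, -0.2954, 0.1296]
tcp_rot: [2.944, -0.265, 0.907]
contact_force: [-5.6, 2.2, 5.4]
finger_gap: 0.0252
finger_force: 71.5
```

```bash
python3 ret.py
```

```text
[ 0.4761 -0.2954  0.1296] 27.375 [-5.6101  2.1802  5.4112]
(array([-0.01,  0.03,  0.  ]), array([-0.01, -0.  ,  0.  ]))
```

Emit:
servo_tool([
  [[0, 0, 0], [0, 0, 0], 3.2],
  [[0, 0, 0], [0, 0, 0], 4.5],
  [[0, 0, 0], [0, 0, 0], 6.5],
  [[0, 0, 0], [0, 0, 0], 8],
  [[0, 0, 0], [0, 0, 0], 8],
  [[0, 0, -3], [0, 0, 0], 8],
  [[0, 0, -7], [0, 0, 0], 8],
  [[0, 0, -12], [0, 0, 0], 8],
  [[0, 0, -15], [0, 0, 0], 8],
  [[0, 0, -15], [0, 0, 0], 8],
])

```text
time: 28.62
eef_pos: [0.3929, -0.2822, 0.2557]
tcp_rot: [2.937, -0.266, 0.909]
contact_force: [0.6, -0.6, 1.3]
finger_gap: 0.0801
finger_force: 0.0
```

Run:
```python
from beads import *
s=robot.observe();print(s['eef_pos'],s['time'],s['finger_gap'])
p,im=snap('wrist','w17');p1,im1=snap('scene','s17');p2,im2=snap('top','t17'); print(beads(p2,im2))
for n,i in(('s',im1),('t',im2)):
    a=cv2.imread(f'pics/{n}4.png')[:,:,::-1] if n=='t' else cv2.imread('pics/s4.png')[:,:,::-1]
    x0,y0=(190,170) if n=='s' else (385,180)
    print(n,np.abs(a[y0:y0+85,x0:x0+55].astype(int)-i[y0:y0+85,x0:x0+55]).mean())
    r=mask(i.copy(),'red'); q=190 if n=='s' else 395; r[:,:q]=0;r[:,q+40:]=0;r[:170]=0;r[260:]=0
    print([t.tolist() for t in cv2.connectedComponentsWithStats(r.astype(np.uint8))[2][1:] if t[4]>20])
h=cv2.resize
cv2.imwrite('pics/m17.png',np.hstack([h(im1[150:270,190:450],(520,240)),h(im2[160:260,185:435],(500,200))[:, :1]*0 if 0 else h(im1[170:250,195:275],(240,240))])[:,:,::-1])
```

```text
[ 0.3929 -0.2822  0.2557] 28.625 0.0800791641115958
[('w', 48, 175, 143), ('o', 50, 223, 54), ('w', 45, 287, 197)]
s 2.6155436720142604
[[216, 176, 7, 26, 181]]
t 10.152442067736185
[[410, 211, 10, 21, 142]]
```

View pics/m17.png

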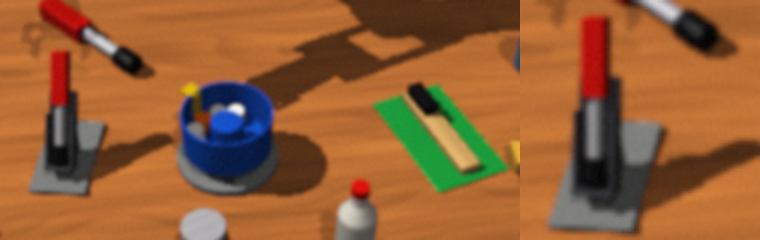

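The picture shows the stirrer home in its rest (its red bounding boxes match those from before the grasp). The brush lies flat on the mat with bristles up, and the orange bead is at the mark.

```bash
python3 -c "
from station import job
print(job.close_job())"
```

```text
the job is handed in; nothing more can be done
None
```

The job is handed in, at about 29 s on the robot's clock: the brush lies flat, bristles up, in the middle of the mat, the orange bead is within about 3° of the yellow mark after the extra full turn round the column, and the stirrer is back home in its rest.

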